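# Clamp the work and index the drill guide

## Robot

A 7-joint arm with a two-finger parallel gripper is mounted at the origin on a cart in front of the work surface, level with it; the furniture and walls round the work are solid. World frame = base frame: x ahead of the robot, y to its left, z up, the work surface at z = 0. Lengths are in m, angles in rad, forces in N, time in s.
With the tool pointing down it reaches from about 0.4 to 0.85 m from the base axis. Payload 10.4 kg.
Tool frame: the origin (TCP) lies on the centre line of the jaws, within the pads' length; the fingertips stand 22 mm ahead of it and the grasp point (between the pads) lies 3 mm ahead of it; z points along the fingers, y is the direction in which the jaws open and shut (so a half turn about z gives the same grasp; the last joint's range is limited). The gripper opens to 85 mm and grips with 20 to 120 N. Pads are 22 mm wide; open, the fingers measure 114 mm over their backs; the gripper's body (76 mm by 85 mm) begins 54 mm behind the grasp point. The pads swing forward as they close: fully open they stand 13 mm farther back than shut.
Start: joints at [-1.346, 0.332, -0.065, 1.46, 0.022, 1.35, -0.088], TCP at [0.153, 0.606, 0.253] pointing down, gripper open.
Joint ranges: [-2.6, 2.6], [-0.5, 2.12], [-1.47, 1.34], [0.16, 2.42], [-1.27, 4.41], [0.06, 2.06], [-2.6, 2.6]. Speed limits (rad/s): [2.22, 2.22, 2.79, 2.79, 3.14, 3.14, 3.14].

## Interface

Orientations are given as a unit quaternion [x, y, z, w].
In Python, from workcell import manip gives the robot as it stands. The module is installed in compiled form; this text tells all that it offers.
- The arm moves only by the shell command python3 -m crank 'ROWS' [FORCE]. ROWS is JSON, a list of rows, each a list of 3 entries, a list of its own where there are three numbers: the opening, from -1 (shut) to 1 (fully open), then the shift along the tool's x, y, z normalised to -1 to 1, where 1 is 80 mm, then the turn, a rotation vector about the tool's x, y, z normalised to -1 to 1, where 1 is pi/4 rad. In form: [[jaw, [tx, ty, tz], [ax, ay, az]], ...]. A call has exactly 5 rows; each row shifts and turns the commanded pose from where the row before left it, along the tool's axes as they then stand; what a row does not reach is not made up. A row lasts 1/10 s, in which the tool goes at most 50 mm and 8.59 degrees, less where a joint would pass 70% of its speed; a pose out of reach is approached as far as the arm can. A call with a number of a shift or a turn outside -1 to 1 is refused whole. A call with a gripper value outside its range is refused whole. The fingers move at their own pace and stop on an object; FORCE is the grip in N (left out, the last holds). Time passes only in rows, so rows that do not move let the fingers close, or fill a call up. It gives the time, the measured TCP pose, the force and the opening at its end, in the units of the state.
- manip.get_obs(): the state, without advancing time (a new reading comes with each control period).
- manip.camera(name): name is "scene" or "top"; returns the picture (480x640x3 uint8, blue, green, red); there is no depth.
- manip.camera_info(name): a dict with "K" (3x3 intrinsics, pixels), "k1" (the pictures are not rectified: a ray, as slopes to the right and down, at radius r is drawn at 1 + k1 r^2 times it, then the intrinsics apply), "camera_from_world" (4x4, takes a point from world to camera coordinates). Camera axes: x right, y down, z forward; pixel columns grow to the right and rows downward; lengths in m; the calibration is good to about 2 mm. A picture is of the moment at which its call begins. camera_info takes no time and is no camera call.
- manip.hand_in(): hands the job in, once; it reports no verdict.
The state is a dict: "clock": time; "joint_pos": joint angles; "joint_velocities": joint speeds; "tau": joint torques, N m; "position": TCP position; "ee_rot": TCP orientation; "ft_force": force on the tool from outside, world axes, zero at the start; "torque": the same for the moment, N m; "grip_width": opening from 0.0 (shut) to 1.0 (fully open).
Only numpy, scipy, OpenCV 4.12 (cv2) and the standard library are available. Lean on these libraries where they do the work, as an engineer would, in place of code of your own. Each camera call takes 0.05 s, during which the arm holds its last target.

## Task

The wood offcut already lies in the drilling jig: press the half-open hold-down clamp fully down onto it. Then take the drill-guide carriage by its upright grip tab and slide it along the rail towards the clamp until you feel its spring plunger click into the notch (its place is not marked), and finish while still gripping the tab, with the carriage at rest in the notch, the clamp still down and the offcut still in its bed; do not disturb the loose things around the jig.

Things in the scene. Friction and masses are not known exactly. Their poses are not given: they have to be found in the camera images.
- jig: Fixed drilling jig: plywood board 165 (x) x 340 (y) x 18 mm, origin at the underside, z up; place and yaw vary. Jig frame, m: bed floor (-0.025, 0, 0.018); aluminium rail along y at x = 0.051, top z = 0.040, 50 mm high end plates at y = -0.096 and 0.156; clamp bracket at y = -0.150.
- clamp (a joint): Hinge of the hold-down clamp (rad): 0 is fully down, its rubber foot on the offcut; grows as it opens upwards; starts at 0.5 to 0.75. Stiff hinge (0.2 N m) keeps it where it is left. Flat steel bar 20 mm wide, 130 mm from hinge to tip, black rubber sleeve on the outer half.
- clamp_hinge (a point): On the clamp's hinge axis, which lies along the jig's x, at (-0.025, -0.150, 0.052) in the jig's frame. Closed, the bar runs from here to jig +y.
- clamp_push (a point): Push point: middle of the upper face of the clamp's rubber sleeve, 85 mm from the hinge along the bar (moves with the clamp). Closed it is at (-0.025, -0.065, 0.0595) in the jig's frame; pushing straight down there from above (about 3 N) closes the clamp from any start.
- carriage: Drill-guide carriage on the rail, axes as the jig's; origin at table height at jig x = 0.050, and y = 0.120 at the end away from the clamp; slides to jig -y as far as y = 0.005, drag about 1 N when moved slowly; starts at y = 0.095 to 0.120. The one notch, hidden in the rail, is at y = 0.025 to 0.065, different each time. Aluminium block 50 x 50 mm, top at 62 mm, arm with a steel drill bush over the offcut.
- plunger (a joint): Drop of the spring plunger (m): about 0.0009 on the plain rail, 0.0048 at the notch's centre, 0.003 at 2 mm off it. The notch draws the carriage in with 3 to 11 N from up to 6 mm either side (it centres itself there if let loose); leaving it takes about 14 N. Round steel head 12 mm across, on the carriage 25 mm behind the tab (jig +x), top at 74 mm; it drops when seated.
- tab_center (a point): Grip point of the carriage's upright steel grip tab, 89 mm above the table, 11 mm nearer (jig -x) than the carriage's origin. Tab: 14 mm thick along the rail (jig y), 26 mm across it (jig x), from 62 to 108 mm above the table; its foot, 3 mm high, is 22 mm wide along the rail.
- work_center (a point): Centre of the sawn wood offcut (loose), 70 (jig x) x 130 (jig y) x 19 mm, lying in the jig's bed between low fences; its top is 37 mm above the table.
- screwdriver: Loose bystander: screwdriver, 200 mm long, lying on the desk in front of the jig. Leave it alone.
- sanding_block: Loose bystander: sanding block, 62 x 110 x 34 mm, right of the jig. Leave it alone.
- marker: Loose bystander: marker pen, 136 mm long, on the left of the desk. Leave it alone.

How it is judged:
By the outcome, as a careful person would: the job done as asked, in the order asked, and still so for the second after the job is handed in, while the arm keeps its last pose, push and grip.
It also fails if it takes over 64 s, if anything falls off the work surface, if the arm or the gripper's body presses on something with over 40 N, if the wrist force passes 120 N, or if a joint passes its speed limit or range.

## Working session

There is one attempt and no reset: what is moved stays moved. The work goes in short steps, Python scripts to look and compute and a shell command to move; the robot and the scene stay as the last step left them, time stands still between calls to the robot, and variables do not carry over. Pictures are saved under pics/ and viewed, and the job is handed in when it is done.

```bash
mkdir -p pics; python3 - <<'E'
from workcell import manip
import cv2
o=manip.get_obs()
for k,v in o.items(): print(k,v)
for n in ("scene","top"):
    im=manip.camera(n); cv2.imwrite(f"pics/{n}0.png",im)
    i=manip.camera_info(n); print(n,i)
E
```

```text
clock 0.0
joint_pos [-1.34560352  0.3328625  -0.06466422  1.46092449  0.02158843  1.3499075
 -0.08850786]
joint_velocities [ 0.00188417  0.00027756  0.00040771  0.00026099 -0.00087451  0.00015889
  0.00048053]
tau [ 4.91861974e-04 -6.25434852e+01  4.95756743e-02 -3.91609776e+01
  1.62681984e-02  9.92848916e-03 -5.34416586e-06]
position [0.15322797 0.60557582 0.25252971]
ee_rot [ 1.23591348e-01  9.92332950e-01 -7.01453534e-04 -5.42189941e-05]
ft_force [ 0.45287736 -0.72265047 -0.73362377]
torque [-0.02815442 -0.04035327  0.01992892]
grip_width 0.9971436567774736
scene {'K': array([[538.86691353,   0.        , 311.66090211],
       [  0.        , 538.86691353, 247.89079689],
       [  0.        ,   0.        ,   1.        ]]), 'k1': -0.08279878651097744, 'camera_from_world': array([[ 0.75717698, -0.65273282,  0.02495767, -0.38018125],
       [-0.2852477 , -0.36477952, -0.88632367,  0.23081926],
       [ 0.58763659,  0.66398477, -0.46239319,  1.02325697],
       [ 0.        ,  0.        ,  0.        ,  1.        ]])}
top {'K': array([[506.33219853,   0.        , 325.94287791],
       [  0.        , 506.33219853, 235.81263026],
       [  0.        ,   0.        ,   1.        ]]), 'k1': -0.12872212495126914, 'camera_from_world': array([[ 0.03239752, -0.99944959, -0.00713551,  0.01850493],
       [-0.97022717, -0.0297342 , -0.24036456,  0.56024509],
       [ 0.2400201 ,  0.01471028, -0.97065646,  0.95544071],
       [ 0.        ,  0.        ,  0.        ,  1.        ]])}
```

View pics/scene0.png

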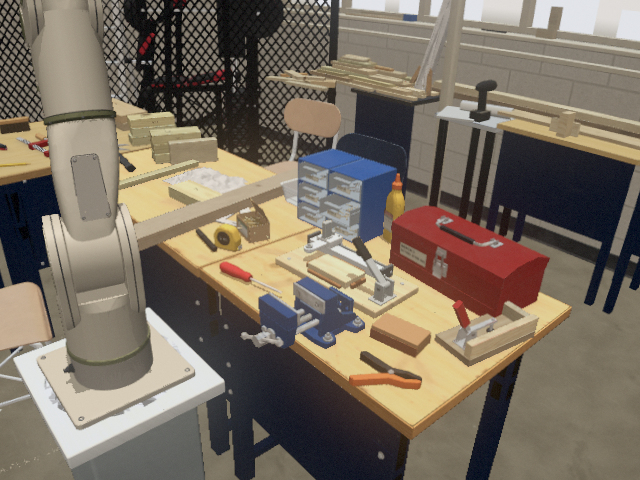

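View pics/top0.png

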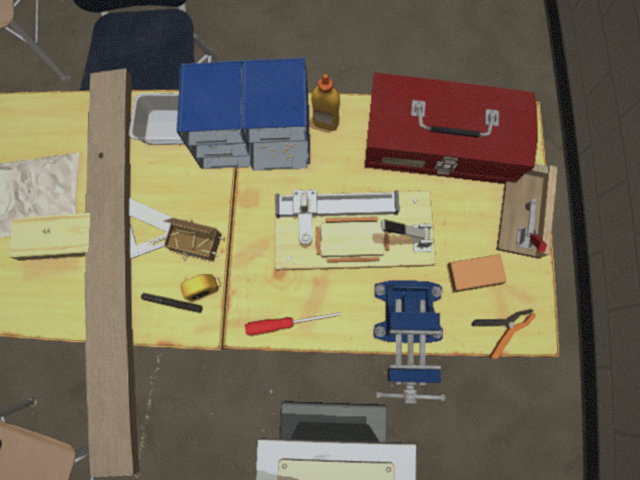

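```bash
cat > h.py <<'E'
from workcell import manip
import numpy as np, cv2
from scipy.optimize import least_squares
def proj(n,P):
    i=manip.camera_info(n);T=i['camera_from_world'];P=np.atleast_2d(P)
    c=P@T[:3,:3].T+T[:3,3]; s=c[:,:2]/c[:,2:]
    s=s*(1+i['k1']*(s**2).sum(1,keepdims=True)); K=i['K']
    return np.c_[s[:,0]*K[0,0]+K[0,2], s[:,1]*K[1,1]+K[1,2]]
def ray(n,uv):
    i=manip.camera_info(n);T=i['camera_from_world'];K=i['K']
    u=cv2.undistortPoints(np.array([[uv]],float),K,np.array([i['k1'],0,0,0.]))[0,0]
    R=T[:3,:3];return -R.T@T[:3,3], R.T@np.array([u[0],u[1],1.])
def atz(n,uv,z):
    o,d=ray(n,uv);return o+d*(z-o[2])/d[2]
def tri(a,b):
    o1,d1=ray('scene',a);o2,d2=ray('top',b)
    d1/=np.linalg.norm(d1);d2/=np.linalg.norm(d2)
    A=np.c_[d1,-d2];t=np.linalg.lstsq(A,o2-o1,rcond=None)[0]
    p,q=o1+d1*t[0],o2+d2*t[1];return (p+q)/2,np.linalg.norm(p-q)
def jig2w(p,x,y,yaw):
    p=np.atleast_2d(p).astype(float);c,s=np.cos(yaw),np.sin(yaw)
    return np.c_[x+c*p[:,0]-s*p[:,1],y+s*p[:,0]+c*p[:,1],p[:,2]]
def crop(n,f,x0,y0,x1,y1,s):
    im=manip.camera(n)[y0:y1,x0:x1];cv2.imwrite(f,cv2.resize(im,None,fx=s,fy=s,interpolation=cv2.INTER_CUBIC))
E
python3 - <<'E'
from h import *
print(proj('top',[[.153,.606,.25],[0,0,0]]),proj('scene',[[.153,.606,.25],[0,0,0]]))
crop('top','pics/t1.png',265,180,445,280,4.4)
crop('scene','pics/s1.png',265,200,425,320,5)
E
```

```text
[[-24.46744603 436.03661008]
 [335.31499247 519.55757346]] [[ 65.29271596 151.60461118]
 [114.5819579  367.54323876]]
```

View pics/t1.png

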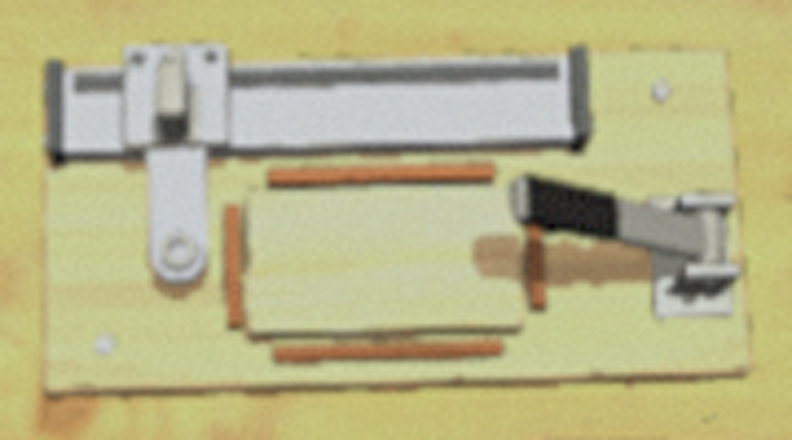

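View pics/s1.png

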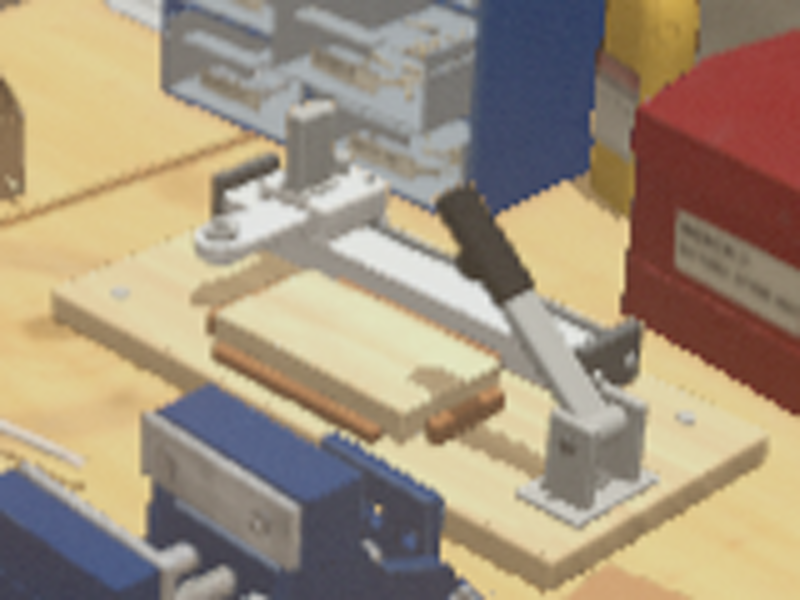

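```bash
python3 - <<'E'
from h import *
t=lambda u,v:(265+u/4.4-.4,180+v/4.4-.4); s=lambda u,v:(265+u/5-.4,200+v/5-.4)
B=.0825;L=.17
for n,a,b in [('-x-y',s(548,566),t(745,372)),('-x+y',s(52,298),t(46,388)),('+x-y',s(767,437),t(727,52)),
  ('tabtop(-x,+-)',s(288,112),None),('tab+y',s(312,103),t(171,70))]:
    if b: print(n,tri(a,b))
obs=[('scene',s(548,566),(-B,-L,.018)),('scene',s(52,298),(-B,L,.018)),('scene',s(767,437),(B,-L,.018)),
('top',t(745,372),(-B,-L,.018)),('top',t(46,388),(-B,L,.018)),('top',t(727,52),(B,-L,.018))]
def res(q): return np.concatenate([proj(n,jig2w(P,*q))[0]-uv for n,uv,P in obs])
r=least_squares(res,[.6,0,0]);print(r.x,r.fun.round(1))
q=r.x; np.save('jig.npy',q)
# carriage y & clamp angle: project
for yc in (.095,.1,.105,.11,.115,.12):
    P=jig2w([[.039,yc,.108],[.026,yc-.007,.108],[.026,yc+.007,.108],[.052,yc,.108]],*q)
    pt=(proj('top',P)+.4-[265,180])*4.4;ps=(proj('scene',P)+.4-[265,200])*5
    print(yc,pt.round().tolist(),ps.round().tolist())
for a in (.45,.5,.55,.6,.65,.7,.75):
    P=jig2w([[x,-.15+.13*np.cos(a),.052+.13*np.sin(a)] for x in(-.035,-.015)],*q)
    print(a,((proj('top',P)+.4-[265,180])*4.4).round().tolist(),((proj('scene',P)+.4-[265,200])*5).round().tolist())
print(jig2w([[-.025,-.15,.052]],*q))
E
```

```text
-x-y (array([ 0.51864221, -0.19366888,  0.01055236]), np.float64(0.0004910831101665026))
-x+y (array([0.50041445, 0.14331505, 0.0071537 ]), np.float64(0.0025347256517378653))
+x-y (array([ 0.67973663, -0.18698946,  0.01265551]), np.float64(0.0017065971334020993))
tab+y (array([0.62870793, 0.08487001, 0.1051208 ]), np.float64(0.006554497343018229))
[ 0.58840316 -0.02254273  0.05043278] [ 0.  -1.6 -0.4 -3.3  0.9 -1.7  2.   1.4 -0.9  1.   0.7 -0.3]
0.095 [[189.0, 87.0], [205.0, 115.0], [174.0, 115.0], [189.0, 60.0]] [[323.0, 106.0], [315.0, 118.0], [296.0, 109.0], [341.0, 100.0]]
0.1 [[178.0, 88.0], [194.0, 115.0], [163.0, 115.0], [178.0, 60.0]] [[317.0, 103.0], [308.0, 115.0], [289.0, 106.0], [334.0, 97.0]]
0.105 [[167.0, 88.0], [183.0, 115.0], [151.0, 116.0], [167.0, 60.0]] [[310.0, 100.0], [301.0, 111.0], [282.0, 103.0], [327.0, 94.0]]
0.11 [[156.0, 88.0], [171.0, 115.0], [140.0, 116.0], [156.0, 61.0]] [[303.0, 97.0], [295.0, 108.0], [276.0, 100.0], [320.0, 91.0]]
0.115 [[145.0, 88.0], [160.0, 116.0], [129.0, 116.0], [145.0, 61.0]] [[296.0, 94.0], [288.0, 105.0], [269.0, 97.0], [314.0, 88.0]]
0.12 [[134.0, 88.0], [149.0, 116.0], [118.0, 116.0], [133.0, 61.0]] [[289.0, 91.0], [281.0, 102.0], [262.0, 94.0], [307.0, 85.0]]
0.45 [[480.0, 241.0], [478.0, 197.0]] [[407.0, 235.0], [435.0, 223.0]]
0.5 [[488.0, 238.0], [486.0, 194.0]] [[412.0, 227.0], [441.0, 214.0]]
0.55 [[497.0, 235.0], [495.0, 190.0]] [[418.0, 218.0], [447.0, 206.0]]
0.6 [[506.0, 231.0], [504.0, 187.0]] [[424.0, 210.0], [453.0, 198.0]]
0.65 [[516.0, 228.0], [514.0, 184.0]] [[431.0, 203.0], [460.0, 190.0]]
0.7 [[527.0, 225.0], [524.0, 180.0]] [[438.0, 196.0], [467.0, 184.0]]
0.75 [[538.0, 222.0], [536.0, 177.0]] [[445.0, 190.0], [474.0, 177.0]]
[[ 0.57099665 -0.17361229  0.052     ]]
```

```bash
python3 - <<'E'
from h import *
im=cv2.imread('pics/scene0.png');cv2.imwrite('pics/s2.png',cv2.resize(im[60:360,0:400],None,fx=2,fy=2,interpolation=cv2.INTER_CUBIC))
E
```

```text
(no output)
```

View pics/s2.png

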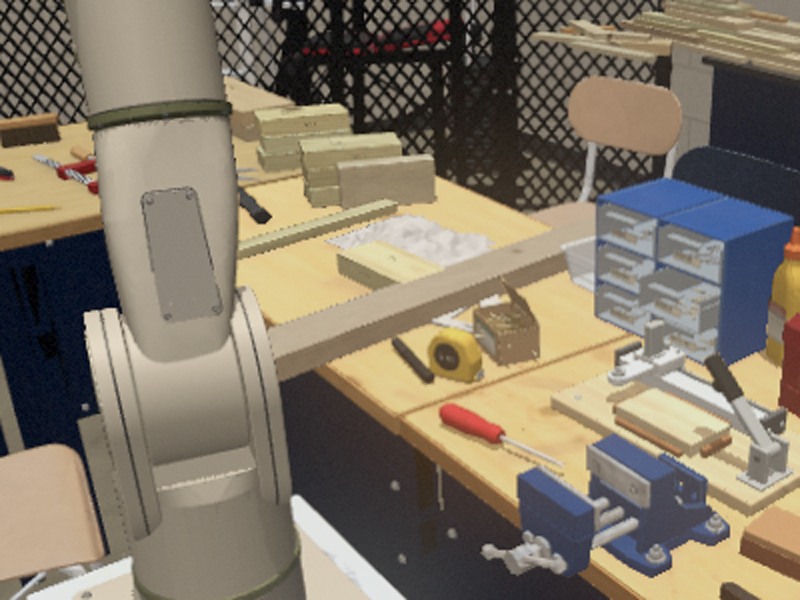

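```bash
python3 - <<'E'
from h import *
for z in (0,.05,.1,.15,.2,.3):
  out=[]
  for uv in [(130,70),(129,150),(130,250),(132,340),(133,470),(90,72),(87,250),(86,340)]:
    P=atz('top',uv,z); p=proj('scene',P)[0]; out.append((P[:2].round(2).tolist(),((p-[0,60])*2).round().tolist()))
  print(z,out)
E
```

```text
0 [([0.98, 0.53], [632.0, 242.0]), ([0.77, 0.5], [548.0, 274.0]), ([0.53, 0.47], [439.0, 316.0]), ([0.34, 0.44], [332.0, 358.0]), ([0.07, 0.41], [153.0, 422.0]), ([0.98, 0.64], [594.0, 227.0]), ([0.53, 0.57], [403.0, 296.0]), ([0.33, 0.54], [296.0, 334.0])]
0.05 [([0.95, 0.51], [628.0, 223.0]), ([0.75, 0.48], [546.0, 253.0]), ([0.52, 0.45], [439.0, 292.0]), ([0.34, 0.42], [334.0, 330.0]), ([0.08, 0.4], [160.0, 390.0]), ([0.95, 0.61], [591.0, 209.0]), ([0.52, 0.54], [404.0, 274.0]), ([0.33, 0.52], [299.0, 309.0])]
0.1 [([0.92, 0.48], [624.0, 203.0]), ([0.72, 0.46], [544.0, 230.0]), ([0.51, 0.42], [439.0, 267.0]), ([0.33, 0.4], [337.0, 302.0]), ([0.1, 0.38], [167.0, 357.0]), ([0.91, 0.58], [588.0, 189.0]), ([0.51, 0.52], [405.0, 249.0]), ([0.33, 0.49], [302.0, 282.0])]
0.15 [([0.89, 0.46], [620.0, 181.0]), ([0.7, 0.43], [541.0, 206.0]), ([0.5, 0.4], [438.0, 240.0]), ([0.33, 0.38], [339.0, 272.0]), ([0.11, 0.36], [175.0, 322.0]), ([0.88, 0.55], [585.0, 169.0]), ([0.5, 0.49], [405.0, 224.0]), ([0.33, 0.47], [305.0, 253.0])]
0.2 [([0.86, 0.44], [616.0, 158.0]), ([0.68, 0.41], [538.0, 181.0]), ([0.49, 0.38], [438.0, 211.0]), ([0.33, 0.36], [342.0, 240.0]), ([0.12, 0.34], [184.0, 285.0]), ([0.85, 0.52], [581.0, 147.0]), ([0.49, 0.46], [406.0, 197.0]), ([0.33, 0.44], [309.0, 224.0])]
0.3 [([0.79, 0.39], [606.0, 107.0]), ([0.64, 0.37], [533.0, 126.0]), ([0.47, 0.34], [438.0, 149.0]), ([0.33, 0.32], [348.0, 172.0]), ([0.14, 0.3], [202.0, 207.0]), ([0.79, 0.46], [574.0, 98.0]), ([0.47, 0.41], [408.0, 138.0]), ([0.33, 0.4], [317.0, 159.0])]
```

```bash
python3 -m crank '[[-1,[0,0,-0.2],[0,0,-0.19]],[-1,[0,0,-0.2],[0,0,-0.19]],[-1,[-0.2,-0.4,0],[0,0,0]],[-1,[-0.26,-0.5,0],[0,0,0]],[-1,[-0.26,-0.5,0],[0,0,0]]]' 40
```

```text
clock: 0.7
position: [0.2169, 0.4956, 0.285]
ee_rot: [-0.026, 1.0, -0.0, -0.0]
ft_force: [0.5, 0.1, 1.2]
grip_width: 0.148
```

```bash
python3 -m crank '[[-1,[-0.26,-0.5,0],[0,0,0]],[-1,[-0.26,-0.5,0],[0,0,0]],[-1,[-0.26,-0.5,0],[0,0,0]],[-1,[-0.26,-0.5,0],[0,0,0]],[-1,[-0.26,-0.5,0],[0,0,0]]]'; python3 -m crank '[[-1,[-0.26,-0.5,0],[0,0,0]],[-1,[-0.26,-0.5,0],[0,0,0]],[-1,[-0.26,-0.5,0],[0,0,0]],[-1,[-0.26,-0.5,0],[0,0,0]],[-1,[-0.26,-0.5,0],[0,0,0]]]'
```

```text
clock: 1.2
position: [0.3311, 0.3007, 0.2853]
ee_rot: [-0.025, 1.0, 0.0, 0.0]
ft_force: [0.6, 0.2, 0.4]
grip_width: -0.0
clock: 1.7
position: [0.445, 0.1062, 0.2854]
ee_rot: [-0.025, 1.0, 0.0, 0.0]
ft_force: [0.6, 0.2, 0.7]
grip_width: -0.001
```

```bash
python3 -m crank '[[-1,[-0.27,-0.5,0],[0,0,0]],[-1,[-0.27,-0.5,0],[0,0,0]],[-1,[-0.27,-0.5,0],[0,0,0]],[-1,[-0.27,-0.5,0],[0,0,0]],[-1,[0,0,0],[0,0,0]]]'; python3 -m crank '[[-1,[0,0,0.5],[0,0,0]],[-1,[0,0,0.5],[0,0,0]],[-1,[0,0,0],[0,0,0]],[-1,[0,0,0],[0,0,0]],[-1,[0,0,0],[0,0,0]]]'; python3 - <<'E'
from h import *
print(manip.get_obs()['position'],manip.get_obs()['ft_force'])
crop('top','pics/t2.png',265,150,465,280,4)
crop('scene','pics/s2b.png',265,140,445,275,4.4)
E
```

```text
clock: 2.2
position: [0.54, -0.0534, 0.2851]
ee_rot: [-0.022, 1.0, -0.002, 0.0]
ft_force: [-0.2, 0.1, -0.4]
grip_width: 0.004
clock: 2.7
position: [0.5399, -0.0473, 0.2075]
ee_rot: [-0.025, 1.0, 0.0, 0.001]
ft_force: [0.7, 0.2, 0.2]
grip_width: 0.0
[ 0.5398731  -0.04728776  0.20751489] [0.72784136 0.24091004 0.22624484]
```

View pics/t2.png

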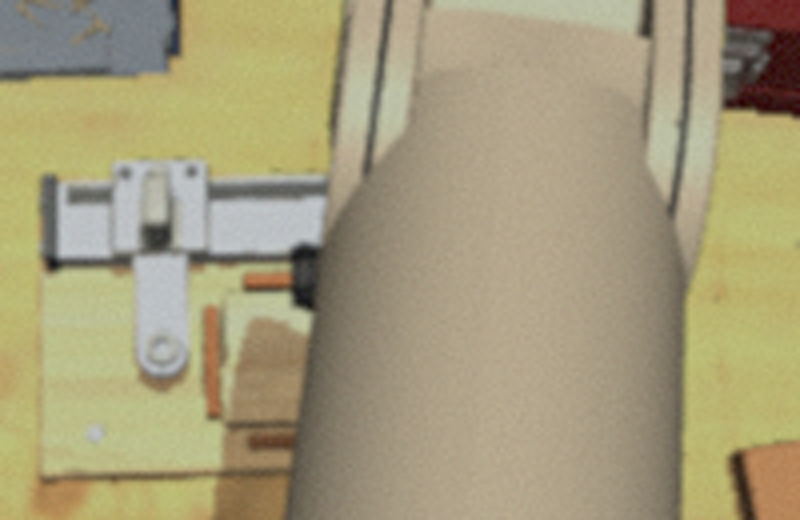

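View pics/s2b.png

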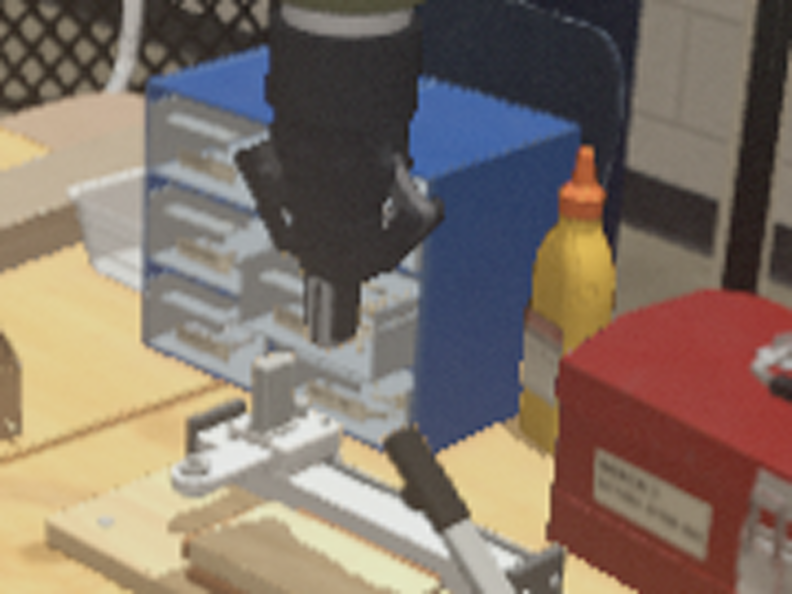

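```bash
python3 - <<'E'
from h import *
p=manip.get_obs()['position']-[0,0,.022]
print((proj('scene',p)[0]-[265,140])*4.4)
print((proj('scene',p+np.array([[-.011,-.01,0],[.011,-.01,0],[-.011,.01,0],[.011,.01,0]]))-[265,140])*4.4)
q=np.load('jig.npy');print(q)
print(jig2w([[-.025,-.065,0],[-.025,-.07,0],[.039,.101,.089]],*q))
E
```

```text
[329.40454877 338.81952582]
[[327.22699891 350.62774161]
 [358.18643183 339.80351741]
 [300.62205295 337.83894793]
 [331.53520055 327.26340666]]
[ 0.58840316 -0.02254273  0.05043278]
[[ 0.56671169 -0.08872037  0.        ]
 [ 0.56696374 -0.09371401  0.        ]
 [ 0.62226202  0.0802949   0.089     ]]
```

```bash
python3 - <<'E'
from h import *
t=lambda u,v:(265+u/4.4-.4,180+v/4.4-.4); s=lambda u,v:(265+u/5-.4,200+v/5-.4)
B=.0825;L=.17
obs=[('scene',s(548,566),(-B,-L,.018)),('scene',s(52,298),(-B,L,.018)),('scene',s(767,437),(B,-L,.018)),
('top',t(745,372),(-B,-L,.018)),('top',t(46,388),(-B,L,.018)),('top',t(727,52),(B,-L,.018))]
for o in(obs[:3],obs[3:]):
  r=least_squares(lambda q:np.concatenate([proj(n,jig2w(P,*q))[0]-uv for n,uv,P in o]),[.6,0,0]);print(r.x,r.fun.round(1))
E
```

```text
[ 0.58153565 -0.02842671  0.0541573 ] [ 0.1  0.6 -1.2 -1.6  1.   0.1]
[ 0.59002342 -0.02124946  0.04924164] [ 1.3  0.7 -1.5  0.1  0.2 -1. ]
```

```bash
python3 - <<'E'
from h import *
im=cv2.imread('pics/scene0.png')
a=cv2.resize(im[245:275,268:298],None,fx=12,fy=12,interpolation=cv2.INTER_NEAREST)
b=cv2.resize(im[295:325,358:388],None,fx=12,fy=12,interpolation=cv2.INTER_NEAREST)
cv2.imwrite('pics/z.png',np.hstack([a,b]))
q=np.load('jig.npy')
B=.0825;L=.17
for z in(.018,0):print(proj('scene',jig2w([(-B,-L,z),(-B,L,z),(B,-L,z)],*q)))
E
```

```text
[[374.24135643 311.20057577]
 [274.60095569 255.87258502]
 [418.88939968 285.25183095]]
[[373.58890531 317.91995944]
 [274.64944916 261.91714354]
 [418.00560852 291.60910265]]
```

View pics/z.png

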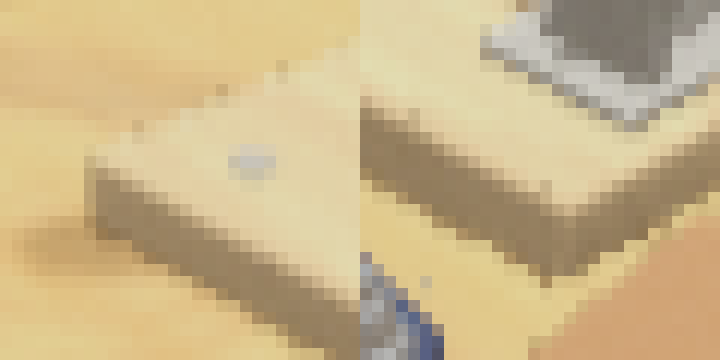

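```bash
python3 -m crank '[[-1,[-0.13,-0.28,0],[0,0,0]],[-1,[-0.14,-0.29,0],[0,0,0]],[-1,[0,0,0.2],[0,0,0]],[-1,[0,0,0],[0,0,0]],[-1,[0,0,0],[0,0,0]]]'; python3 - <<'E'
from h import *
print(manip.get_obs()['position'],manip.get_obs()['ft_force'])
crop('scene','pics/s3.png',285,150,445,270,5)
E
```

```text
clock: 3.3
position: [0.5629, -0.0914, 0.1901]
ee_rot: [-0.026, 1.0, 0.0, 0.0]
ft_force: [0.0, 0.1, 1.1]
grip_width: 0.004
[ 0.56290069 -0.09135416  0.19005638] [0.04314818 0.09650314 1.14419509]
```

View pics/s3.png

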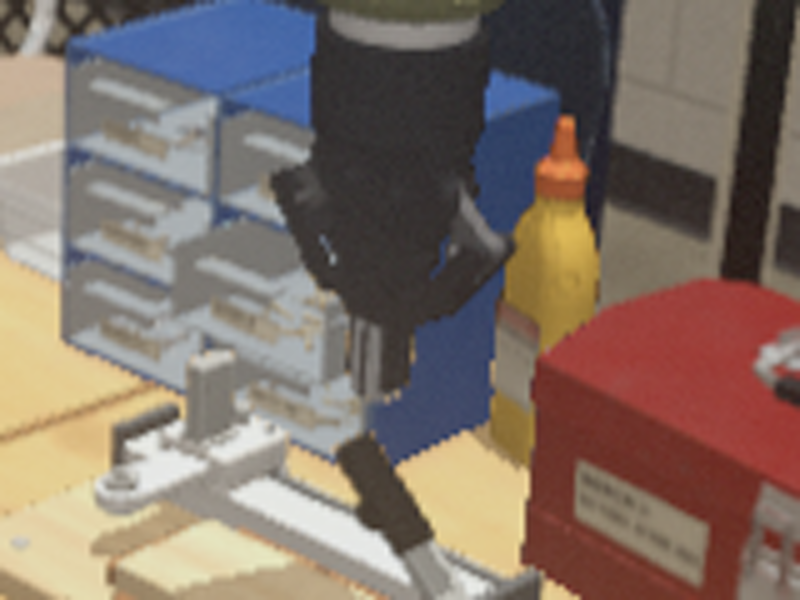

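```bash
python3 -m crank '[[-1,[0,0,0.2],[0,0,0]],[-1,[0,0,0.15],[0,0,0]],[-1,[0,0,0.15],[0,0,0]],[-1,[0,0,0.1],[0,0,0]],[-1,[0,0,0],[0,0,0]]]'; python3 - <<'E'
from h import *
print(manip.get_obs()['position'],manip.get_obs()['ft_force'])
crop('scene','pics/s4.png',285,150,445,270,5)
E
```

```text
clock: 3.85
position: [0.5622, -0.0916, 0.1402]
ee_rot: [-0.025, 1.0, 0.0, -0.001]
ft_force: [-0.4, 0.2, -0.1]
grip_width: -0.004
[ 0.56221564 -0.09163846  0.14024378] [-0.44712936  0.2022341  -0.0777511 ]
```

View pics/s4.png

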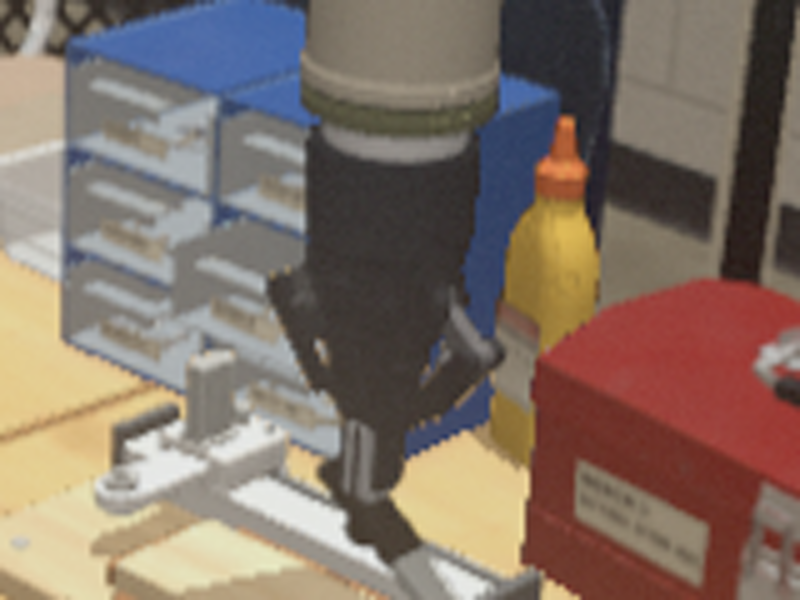

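```bash
python3 -m crank '[[-1,[0,0,0.1],[0,0,0]],[-1,[0,0,0.1],[0,0,0]],[-1,[0,0,0.1],[0,0,0]],[-1,[0,0,0],[0,0,0]],[-1,[0,0,0],[0,0,0]]]'; python3 -m crank '[[-1,[0,0,0.1],[0,0,0]],[-1,[0,0,0.1],[0,0,0]],[-1,[0,0,0.1],[0,0,0]],[-1,[0,0,0],[0,0,0]],[-1,[0,0,0],[0,0,0]]]'; python3 - <<'E'
from h import *
crop('scene','pics/s5.png',285,150,445,270,5)
E
```

```text
clock: 4.4
position: [0.5624, -0.0919, 0.1169]
ee_rot: [-0.025, 1.0, -0.0, -0.0]
ft_force: [-0.0, 0.7, 0.3]
grip_width: -0.001
clock: 4.9
position: [0.5624, -0.092, 0.0928]
ee_rot: [-0.025, 1.0, -0.0, -0.001]
ft_force: [-0.1, -0.1, 0.1]
grip_width: -0.001
```

View pics/s5.png

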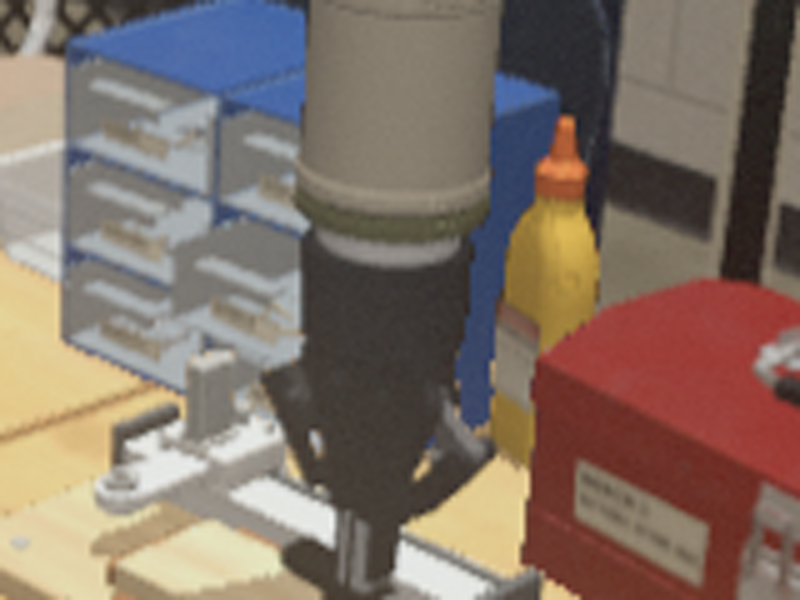

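```bash
python3 -m crank '[[-1,[0,0,0.08],[0,0,0]],[-1,[0,0,0.05],[0,0,0]],[-1,[0,0,0],[0,0,0]],[-1,[0,0,0],[0,0,0]],[-1,[0,0,0],[0,0,0]]]';  python3 -m crank '[[-1,[0,0,0.03],[0,0,0]],[-1,[0,0,0.0],[0,0,0]],[-1,[0,0,0],[0,0,0]],[-1,[0,0,0],[0,0,0]],[-1,[0,0,0],[0,0,0]]]'
```

```text
clock: 5.45
position: [0.5626, -0.0919, 0.0829]
ee_rot: [-0.025, 1.0, -0.0, -0.0]
ft_force: [0.3, 0.1, 0.3]
grip_width: -0.005
clock: 5.95
position: [0.563, -0.0919, 0.0816]
ee_rot: [-0.025, 1.0, 0.0, 0.0]
ft_force: [-5.0, 0.8, 12.9]
grip_width: -0.001
```

```bash
python3 -m crank '[[-1,[0,0,0.02],[0,0,0]],[-1,[0,0,0.0],[0,0,0]],[-1,[0,0,0],[0,0,0]],[-1,[0,0,0],[0,0,0]],[-1,[0,0,0],[0,0,0]]]'; python3 - <<'E'
from h import *
print(manip.get_obs()['position'],manip.get_obs()['ft_force'])
crop('scene','pics/s6.png',285,200,445,320,5)
E
```

```text
clock: 6.45
position: [0.563, -0.092, 0.0814]
ee_rot: [-0.025, 1.0, 0.001, 0.0]
ft_force: [-12.4, 2.4, 30.6]
grip_width: 0.001
[ 0.56302655 -0.09198468  0.08143116] [-12.37332068   2.41220116  30.57287091]
```

View pics/s6.png

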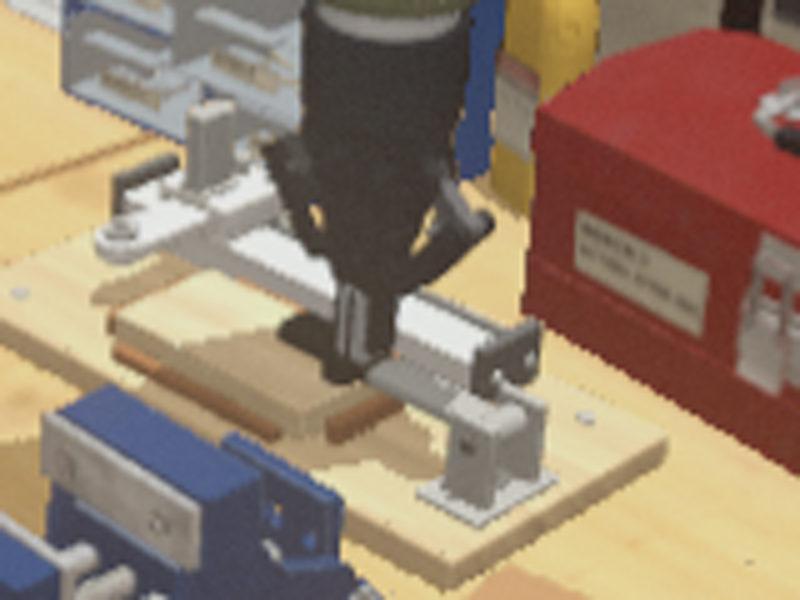

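```bash
python3 -m crank '[[-1,[0,0,-0.25],[0,0,0]],[-1,[0,0,-0.45],[0,0,0]],[-1,[0,0,-0.5],[0,0,0]],[0,[0,0,-0.3],[0,0,0]],[1,[0,0,0],[0,0,0]]]'; python3 -m crank '[[1,[-0.2,0.52,0],[0,0,0]],[1,[-0.2,0.52,0],[0,0,0]],[1,[-0.2,0.52,0],[0,0,0]],[1,[-0.2,0.52,0],[0,0,0]],[1,[0,0,0],[0,0,0]]]'; python3 -m crank '[[1,[0,0,0.2],[0,0,0]],[1,[0,0,0],[0,0,0]],[1,[0,0,0],[0,0,0]],[1,[0,0,0],[0,0,0]],[1,[0,0,0],[0,0,0]]]'; python3 - <<'E'
from h import *
print(manip.get_obs()['position'],manip.get_obs()['ft_force'])
crop('scene','pics/s7.png',265,140,425,260,5)
crop('top','pics/t7.png',265,130,465,280,4)
E
```

```text
clock: 7.0
position: [0.5645, -0.0923, 0.2025]
ee_rot: [-0.025, 1.0, 0.0, 0.003]
ft_force: [-0.3, 1.0, 0.5]
grip_width: 0.327
clock: 7.5
position: [0.6184, 0.0859, 0.197]
ee_rot: [-0.03, 1.0, 0.001, -0.001]
ft_force: [-0.8, 0.9, -0.6]
grip_width: 1.0
clock: 8.0
position: [0.6184, 0.0769, 0.1833]
ee_rot: [-0.025, 1.0, 0.0, 0.0]
ft_force: [0.0, 0.8, 0.3]
grip_width: 0.996
[0.61836082 0.07687667 0.18327541] [0.02311325 0.82978507 0.32804856]
```

View pics/s7.png

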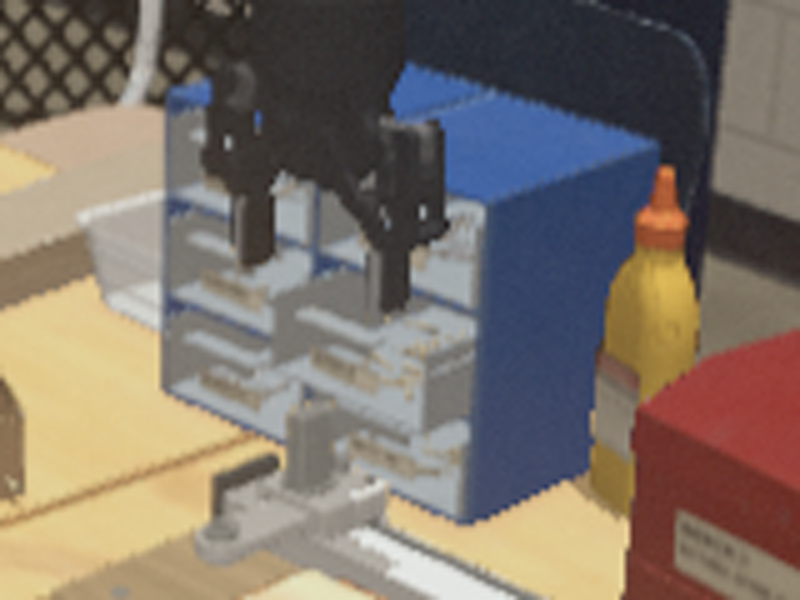

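View pics/t7.png

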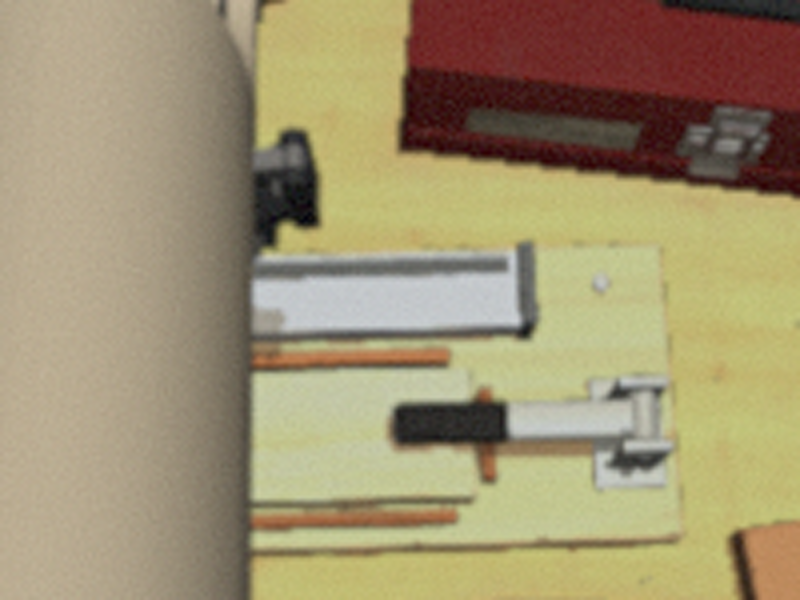

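```bash
python3 - <<'E'
from h import *
p=manip.get_obs()['position']
for z in (.174,.108,.062):
  print(z,(proj('scene',[p[0],p[1],z])[0]+.4-[265,140])*5)
c=np.array([.039,.101,.108])
P=[[p[0]+dx,p[1]+dy,.108] for dx,dy in((-.013,-.007),(-.013,.007),(.013,-.007),(.013,.007))]
print((proj('scene',P)+.4-[265,140])*5)
im=cv2.imread('pics/scene0.png');cv2.imwrite('pics/z2.png',cv2.resize(im[212:252,312:352],None,fx=14,fy=14,interpolation=cv2.INTER_NEAREST))
print((proj('scene',P)+.5-[312,212])*14)
E
```

```text
0.174 [318.43437359 287.63419782]
0.108 [313.45382534 406.60081386]
0.062 [310.09345173 486.55185225]
[[303.82871346 417.65025075]
 [285.59589926 408.54910211]
 [341.18746861 404.66350749]
 [322.90869102 395.74703213]]
[[194.12039769 162.8207021 ]
 [143.06851792 137.33748592]
 [298.72491211 126.45782096]
 [247.54433485 101.49168997]]
```

View pics/z2.png

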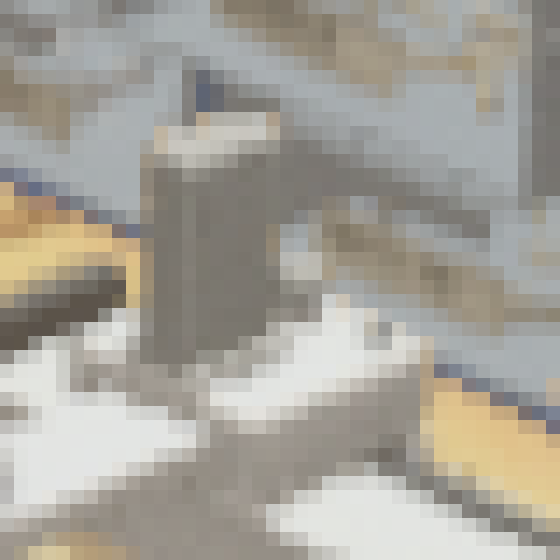

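```bash
python3 -m crank '[[1,[0,0,0.3],[0,0,0]],[1,[0,0,0.3],[0,0,0]],[1,[0,0,0.3],[0,0,0]],[1,[0,0,0.2],[0,0,0]],[1,[0,0,0],[0,0,0]]]'; python3 - <<'E'
from h import *
print(manip.get_obs()['position'],manip.get_obs()['ft_force'])
crop('scene','pics/s8.png',285,170,385,245,8)
E
```

```text
clock: 8.6
position: [0.617, 0.0775, 0.0929]
ee_rot: [-0.025, 1.0, -0.0, -0.002]
ft_force: [0.4, -0.1, 0.3]
grip_width: 1.002
[0.61701164 0.07747265 0.09291522] [ 0.36146715 -0.08396055  0.31422464]
```

View pics/s8.png

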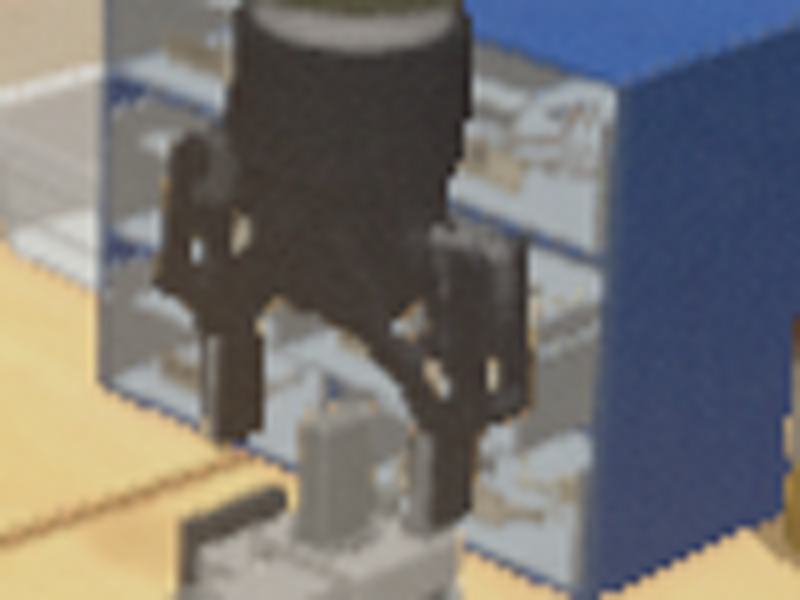

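```bash
python3 -m crank '[[-1,[0,0,0],[0,0,0]],[-1,[0,0,0],[0,0,0]],[-1,[0,0,0],[0,0,0]],[-1,[0,0,0],[0,0,0]],[-1,[0,0,0],[0,0,0]]]' 60;python3 -m crank '[[-1,[0,0,0],[0,0,0]],[-1,[0,0,0],[0,0,0]],[-1,[0,0,0],[0,0,0]],[-1,[0,0,0],[0,0,0]],[-1,[0,0,0],[0,0,0]]]' 60; python3 - <<'E'
from h import *
print(manip.get_obs()['position'],manip.get_obs()['ft_force'])
crop('scene','pics/s9.png',285,170,385,245,8)
E
```

```text
clock: 9.15
position: [0.6185, 0.0783, 0.0954]
ee_rot: [-0.026, 1.0, 0.001, 0.0]
ft_force: [-4.2, -0.8, 13.3]
grip_width: 0.154
clock: 9.65
position: [0.6185, 0.0775, 0.0955]
ee_rot: [-0.025, 1.0, 0.0, 0.0]
ft_force: [-2.1, 0.3, 5.1]
grip_width: 0.154
[0.61849104 0.07752443 0.09549897] [-2.12636276  0.30252207  5.11553944]
```

View pics/s9.png

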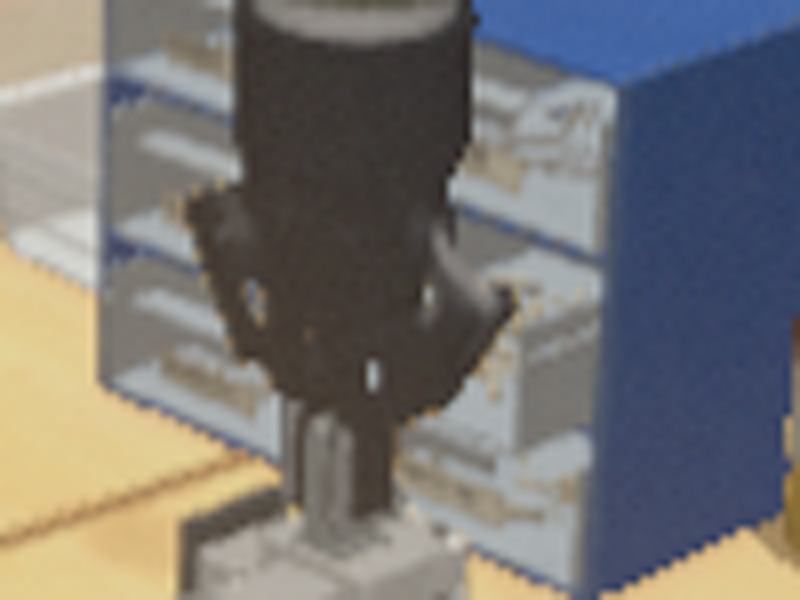

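```bash
python3 -m crank '[[-1,[0,-0.05,0],[0,0,0]],[-1,[0,-0.05,0],[0,0,0]],[-1,[0,-0.05,0],[0,0,0]],[-1,[0,0,0],[0,0,0]],[-1,[0,0,0],[0,0,0]]]'; python3 -m crank '[[-1,[0,-0.05,0],[0,0,0]],[-1,[0,-0.04,0],[0,0,0]],[-1,[0,0,0],[0,0,0]],[-1,[0,0,0],[0,0,0]],[-1,[0,0,0],[0,0,0]]]'; python3 - <<'E'
from h import *
print(manip.get_obs()['position'],manip.get_obs()['ft_force'])
crop('scene','pics/s10.png',285,170,385,245,8)
q=np.load('jig.npy')
d=manip.get_obs()['position'][:2]-q[:2];c,s=np.cos(q[2]),np.sin(q[2]);print(c*d[0]+s*d[1],-s*d[0]+c*d[1])
E
```

```text
clock: 10.2
position: [0.6192, 0.0657, 0.0955]
ee_rot: [-0.025, 1.0, 0.0, 0.0]
ft_force: [0.4, 1.2, 6.3]
grip_width: 0.153
clock: 10.7
position: [0.6196, 0.0584, 0.0955]
ee_rot: [-0.025, 1.0, 0.0, 0.0]
ft_force: [-0.6, 1.1, 5.0]
grip_width: 0.156
[0.61957303 0.05840603 0.09547517] [-0.58016019  1.10603555  5.04138867]
0.03525035772129167 0.07928713062490307
```

View pics/s10.png

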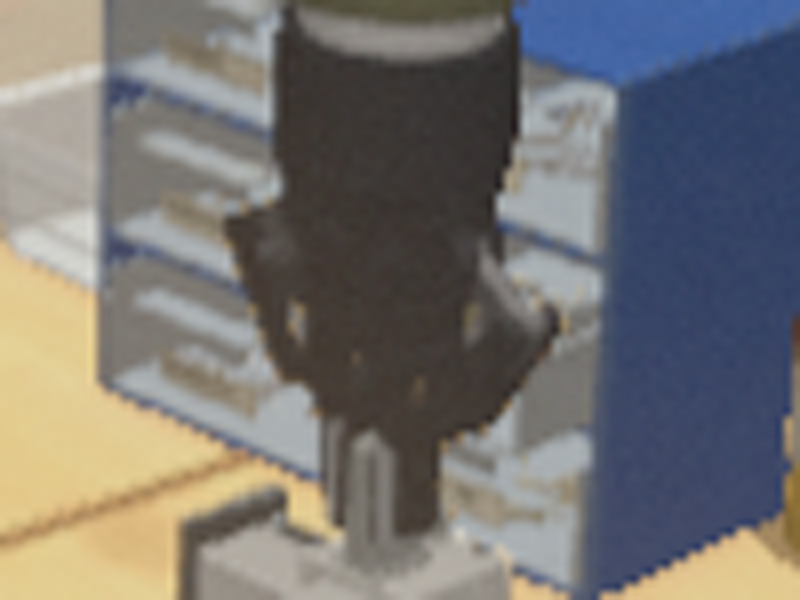

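```bash
python3 -m crank '[[-1,[0,-0.02,0],[0,0,0]],[-1,[0,-0.02,0],[0,0,0]],[-1,[0,0,0],[0,0,0]],[-1,[0,0,0],[0,0,0]],[-1,[0,0,0],[0,0,0]]]'; python3 -m crank '[[-1,[0,-0.02,0],[0,0,0]],[-1,[0,-0.01,0],[0,0,0]],[-1,[0,0,0],[0,0,0]],[-1,[0,0,0],[0,0,0]],[-1,[0,0,0],[0,0,0]]]'; python3 -m crank '[[-1,[0,-0.02,0],[0,0,0]],[-1,[0,-0.01,0],[0,0,0]],[-1,[0,0,0],[0,0,0]],[-1,[0,0,0],[0,0,0]],[-1,[0,0,0],[0,0,0]]]'; python3 -m crank '[[-1,[0,-0.02,0],[0,0,0]],[-1,[0,-0.01,0],[0,0,0]],[-1,[0,0,0],[0,0,0]],[-1,[0,0,0],[0,0,0]],[-1,[0,0,0],[0,0,0]]]'
```

```text
clock: 11.25
position: [0.6198, 0.0552, 0.0955]
ee_rot: [-0.025, 1.0, 0.0, 0.001]
ft_force: [-2.7, 0.8, 5.5]
grip_width: 0.156
clock: 11.75
position: [0.6199, 0.0528, 0.0955]
ee_rot: [-0.025, 1.0, 0.0, 0.001]
ft_force: [0.3, -0.5, 6.3]
grip_width: 0.156
clock: 12.25
position: [0.6201, 0.0504, 0.0955]
ee_rot: [-0.025, 1.0, 0.0, 0.001]
ft_force: [-0.1, 0.2, 4.2]
grip_width: 0.155
clock: 12.75
position: [0.6202, 0.048, 0.0955]
ee_rot: [-0.025, 1.0, 0.0, 0.001]
ft_force: [-1.0, 0.2, 5.2]
grip_width: 0.157
```

```bash
python3 -m crank '[[-1,[0,-0.02,0],[0,0,0]],[-1,[0,-0.01,0],[0,0,0]],[-1,[0,0,0],[0,0,0]],[-1,[0,0,0],[0,0,0]],[-1,[0,0,0],[0,0,0]]]' | grep -E 'pos|ft'; python3 -m crank '[[-1,[0,-0.02,0],[0,0,0]],[-1,[0,-0.01,0],[0,0,0]],[-1,[0,0,0],[0,0,0]],[-1,[0,0,0],[0,0,0]],[-1,[0,0,0],[0,0,0]]]'| grep -E 'pos|ft'
```

```text
position: [0.6203, 0.0457, 0.0955]
ft_force: [-1.7, 0.2, 5.1]
position: [0.6205, 0.0432, 0.0955]
ft_force: [0.5, 1.3, 5.8]
```

```bash
python3 -m crank '[[-1,[0,-0.02,0],[0,0,0]],[-1,[0,-0.01,0],[0,0,0]],[-1,[0,0,0],[0,0,0]],[-1,[0,0,0],[0,0,0]],[-1,[0,0,0],[0,0,0]]]' | grep -E 'pos|ft'
```

```text
position: [0.6206, 0.0409, 0.0955]
ft_force: [-0.2, 0.7, 6.1]
```

```bash
python3 -m crank '[[-1,[0,-0.02,0],[0,0,0]],[-1,[0,-0.01,0],[0,0,0]],[-1,[0,0,0],[0,0,0]],[-1,[0,0,0],[0,0,0]],[-1,[0,0,0],[0,0,0]]]' | grep -E 'pos|ft'; python3 -m crank '[[-1,[0,-0.02,0],[0,0,0]],[-1,[0,-0.01,0],[0,0,0]],[-1,[0,0,0],[0,0,0]],[-1,[0,0,0],[0,0,0]],[-1,[0,0,0],[0,0,0]]]'| grep -E 'pos|ft'
```

```text
position: [0.6207, 0.0382, 0.0955]
ft_force: [-0.9, 0.8, 4.1]
position: [0.6209, 0.0361, 0.0955]
ft_force: [0.1, 0.5, 6.9]
```

```bash
python3 -m crank '[[-1,[0,-0.02,0],[0,0,0]],[-1,[0,-0.01,0],[0,0,0]],[-1,[0,0,0],[0,0,0]],[-1,[0,0,0],[0,0,0]],[-1,[0,0,0],[0,0,0]]]' | grep -E 'pos|ft'
```

```text
position: [0.6211, 0.0314, 0.0955]
ft_force: [2.3, -6.2, 5.8]
```

```bash
python3 -m crank '[[-1,[0,-0.01,0],[0,0,0]],[-1,[0,-0.01,0],[0,0,0]],[-1,[0,0,0],[0,0,0]],[-1,[0,0,0],[0,0,0]],[-1,[0,0,0],[0,0,0]]]' | grep -E 'pos|ft'
```

```text
position: [0.6212, 0.0309, 0.0955]
ft_force: [1.4, -3.1, 5.0]
```

```bash
python3 -m crank '[[-1,[0,-0.01,0],[0,0,0]],[-1,[0,-0.005,0],[0,0,0]],[-1,[0,0,0],[0,0,0]],[-1,[0,0,0],[0,0,0]],[-1,[0,0,0],[0,0,0]]]' | grep -E 'pos|ft'
```

```text
position: [0.6212, 0.0307, 0.0955]
ft_force: [1.8, -1.1, 6.2]
```

```bash
python3 -m crank '[[-1,[0,-0.01,0],[0,0,0]],[-1,[0,-0.005,0],[0,0,0]],[-1,[0,0,0],[0,0,0]],[-1,[0,0,0],[0,0,0]],[-1,[0,0,0],[0,0,0]]]' | grep -E 'pos|ft'
```

```text
position: [0.6213, 0.0285, 0.0955]
ft_force: [-2.3, -3.7, 6.1]
```

```bash
python3 -m crank '[[-1,[0,-0.01,0],[0,0,0]],[-1,[0,-0.005,0],[0,0,0]],[-1,[0,0,0],[0,0,0]],[-1,[0,0,0],[0,0,0]],[-1,[0,0,0],[0,0,0]]]' | grep -E 'pos|ft'
```

```text
position: [0.6213, 0.0283, 0.0955]
ft_force: [2.0, -0.8, 6.7]
```

```bash
python3 -m crank '[[-1,[0,-0.01,0],[0,0,0]],[-1,[0,0,0],[0,0,0]],[-1,[0,0,0],[0,0,0]],[-1,[0,0,0],[0,0,0]],[-1,[0,0,0],[0,0,0]]]' | grep -E 'pos|ft'
```

```text
position: [0.6213, 0.0282, 0.0955]
ft_force: [-0.0, 2.7, 6.4]
```

```bash
python3 -m crank '[[-1,[0,-0.01,0],[0,0,0]],[-1,[0,0,0],[0,0,0]],[-1,[0,0,0],[0,0,0]],[-1,[0,0,0],[0,0,0]],[-1,[0,0,0],[0,0,0]]]' | grep -E 'pos|ft'
```

```text
position: [0.6214, 0.0281, 0.0955]
ft_force: [0.4, 3.2, 6.6]
```

```bash
python3 -m crank '[[-1,[0,-0.01,0],[0,0,0]],[-1,[0,0,0],[0,0,0]],[-1,[0,0,0],[0,0,0]],[-1,[0,0,0],[0,0,0]],[-1,[0,0,0],[0,0,0]]]' | grep -E 'pos|ft'
```

```text
position: [0.6214, 0.028, 0.0955]
ft_force: [-0.7, 4.9, 7.3]
```

```bash
python3 -m crank '[[-1,[0,0,0],[0,0,0]],[-1,[0,0,0],[0,0,0]],[-1,[0,0,0],[0,0,0]],[-1,[0,0,0],[0,0,0]],[-1,[0,0,0],[0,0,0]]]' | grep -E 'pos|ft'
```

```text
position: [0.6214, 0.028, 0.0955]
ft_force: [-0.7, 4.8, 7.8]
```

```bash
python3 - <<'E'
from h import *
crop('scene','pics/s11.png',305,195,385,255,10)
crop('top','pics/t11.png',265,130,465,280,4)
print(manip.get_obs()['joint_pos'])
E
```

```text
[-0.53342153  0.49749376  0.53824789  1.66789458 -0.28755452  1.05431822
  1.71747905]
```

View pics/s11.png

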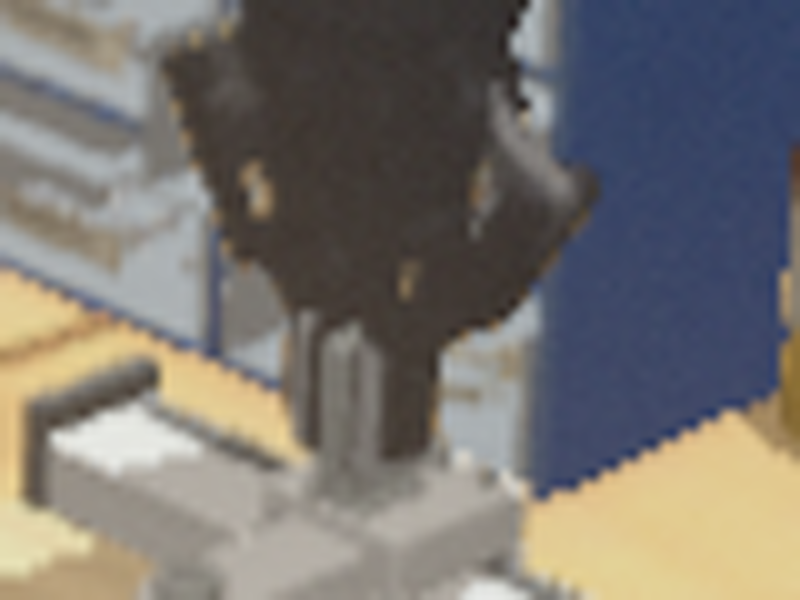

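View pics/t11.png

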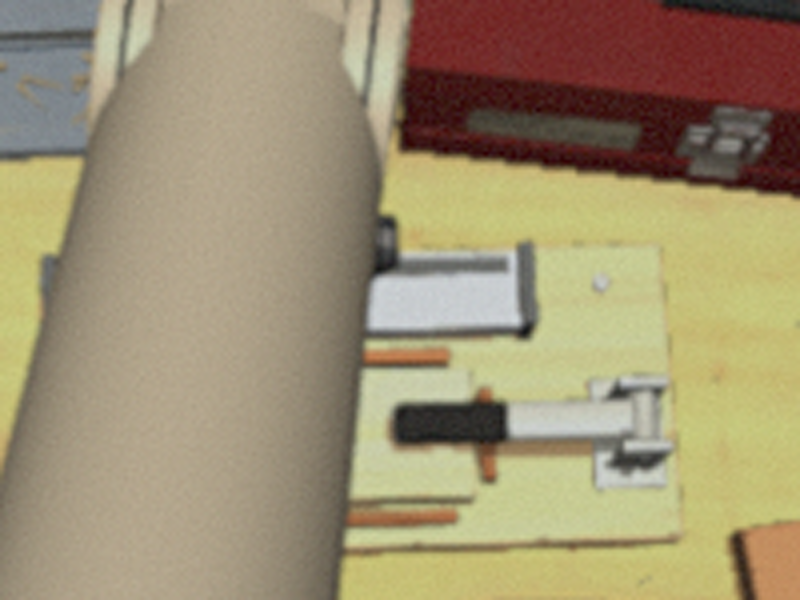

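```bash
python3 -m crank '[[-1,[0,0.01,0],[0,0,0]],[-1,[0,0.01,0],[0,0,0]],[-1,[0,0,0],[0,0,0]],[-1,[0,0,0],[0,0,0]],[-1,[0,0,0],[0,0,0]]]' | grep -E 'pos|ft'; python3 -m crank '[[-1,[0,0.01,0],[0,0,0]],[-1,[0,0.0,0],[0,0,0]],[-1,[0,0,0],[0,0,0]],[-1,[0,0,0],[0,0,0]],[-1,[0,0,0],[0,0,0]]]' | grep -E 'pos|ft';  python3 -m crank '[[-1,[0,0.01,0],[0,0,0]],[-1,[0,0.0,0],[0,0,0]],[-1,[0,0,0],[0,0,0]],[-1,[0,0,0],[0,0,0]],[-1,[0,0,0],[0,0,0]]]' | grep -E 'pos|ft'
```

```text
position: [0.6213, 0.0282, 0.0955]
ft_force: [0.9, 1.8, 7.0]
position: [0.6213, 0.0284, 0.0955]
ft_force: [1.6, -0.9, 5.8]
position: [0.6213, 0.0285, 0.0955]
ft_force: [1.0, -2.6, 5.7]
```

```bash
python3 - <<'E'
from h import *
import numpy as np
np.save('bef.npy',np.mean([manip.camera('scene').astype(float) for _ in range(6)],0))
E
python3 -m crank '[[-0.5,[0,0,0],[0,0,0]],[-0.5,[0,0,0],[0,0,0]],[-0.5,[0,0,0],[0,0,0]],[-0.5,[0,0,0],[0,0,0]],[-0.5,[0,0,0],[0,0,0]]]'; python3 - <<'E'
from h import *
im=np.mean([manip.camera('scene').astype(float) for _ in range(6)],0); np.save('aft.npy',im)
b=np.load('bef.npy')
# carriage patch (drill arm + block front) and static patch (board/endplate)
def ph(x0,y0,x1,y1):
    g=lambda a:cv2.cvtColor(a.astype(np.float32),cv2.COLOR_BGR2GRAY)[y0:y1,x0:x1]
    A,B=g(b),g(im);w=np.eye(2,3,dtype=np.float32)
    cc,w=cv2.findTransformECC(A,B,w,cv2.MOTION_TRANSLATION,(3,200,1e-6));return w[:,2],cc
print('carriage',ph(318,247,352,262)); print('static',ph(285,260,320,285))
cv2.imwrite('pics/s12.png',cv2.resize(im[195:270,300:400].astype(np.uint8),None,fx=8,fy=8,interpolation=cv2.INTER_CUBIC))
q=np.load('jig.npy')
for d in (0,.001,.002): print(proj('scene',jig2w([.04,.05+d,.062],*q)))
E
```

```text
clock: 22.15
position: [0.6206, 0.0294, 0.0947]
ee_rot: [-0.025, 1.0, 0.0, -0.0]
ft_force: [0.5, -0.2, 0.5]
grip_width: 0.249
carriage (array([-0.1213636 , -0.02616561], dtype=float32), 0.9619305092358609)
static (array([-0.02580998, -0.01392401], dtype=float32), 0.9991993703463482)
[[341.30309875 242.67532313]]
[[341.02074039 242.54132911]]
[[340.73863662 242.40745698]]
```

View pics/s12.png

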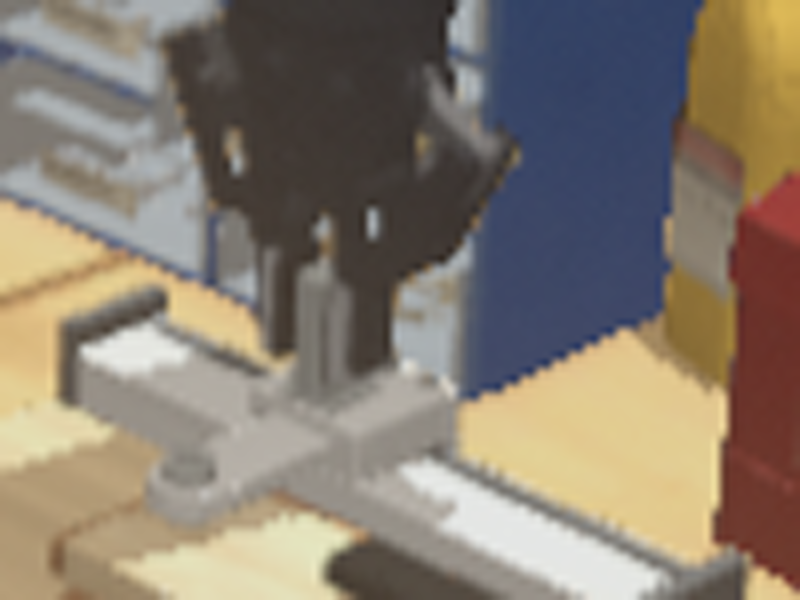

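```bash
python3 -m crank '[[-0.5,[-0.01,-0.012,0],[0,0,0]],[-0.6,[0,0,0],[0,0,0]],[-0.7,[0,0,0],[0,0,0]],[-1,[0,0,0],[0,0,0]],[-1,[0,0,0],[0,0,0]]]' 50; python3 -m crank '[[-1,[0,0,0],[0,0,0]],[-1,[0,0,0],[0,0,0]],[-1,[0,0,0],[0,0,0]],[-1,[0,0,0],[0,0,0]],[-1,[0,0,0],[0,0,0]]]';  python3 - <<'E'
from h import *
im=np.mean([manip.camera('scene').astype(float) for _ in range(6)],0); np.save('aft2.npy',im)
for nm in('bef','aft'):
  b=np.load(nm+'.npy')
  def ph(x0,y0,x1,y1):
    g=lambda a:cv2.cvtColor(a.astype(np.float32),cv2.COLOR_BGR2GRAY)[y0:y1,x0:x1]
    w=np.eye(2,3,dtype=np.float32)
    cc,w=cv2.findTransformECC(g(b),g(im),w,cv2.MOTION_TRANSLATION,(3,200,1e-6));return w[:,2],cc
  print(nm,ph(318,247,352,262),ph(285,260,320,285))
E
```

```text
clock: 22.95
position: [0.6216, 0.0283, 0.095]
ee_rot: [-0.025, 1.0, -0.0, 0.0]
ft_force: [-1.1, -1.2, 2.2]
grip_width: 0.154
clock: 23.45
position: [0.6216, 0.0283, 0.095]
ee_rot: [-0.025, 1.0, 0.0, 0.0]
ft_force: [-0.5, -1.1, 2.7]
grip_width: 0.156
bef (array([-0.03565583, -0.00100573], dtype=float32), 0.993669081173955) (array([-0.02550813, -0.00863926], dtype=float32), 0.9999021472917698)
aft (array([0.04905118, 0.04490902], dtype=float32), 0.9642256165104269) (array([0.0202377 , 0.01654528], dtype=float32), 0.9997654189159256)
```

```bash
python3 - <<'E'
from h import *
a=manip.camera('top');b=manip.camera('scene')
cv2.imwrite('pics/f.png',np.vstack([cv2.resize(a[160:370,130:560],(800,390)),cv2.resize(b[200:320,200:460],(800,370))])[:, :][:760]) if 0 else None
cv2.imwrite('pics/ft.png',a);cv2.imwrite('pics/fs.png',cv2.resize(b[210:320,210:440],None,fx=3.4,fy=3.4,interpolation=cv2.INTER_CUBIC))
print(manip.get_obs()['joint_velocities'].round(4),manip.get_obs()['clock'])
E
```

```text
[-0.0019 -0.0002 -0.0011  0.0018 -0.0006  0.0015  0.0011] 23.85
```

View pics/ft.png

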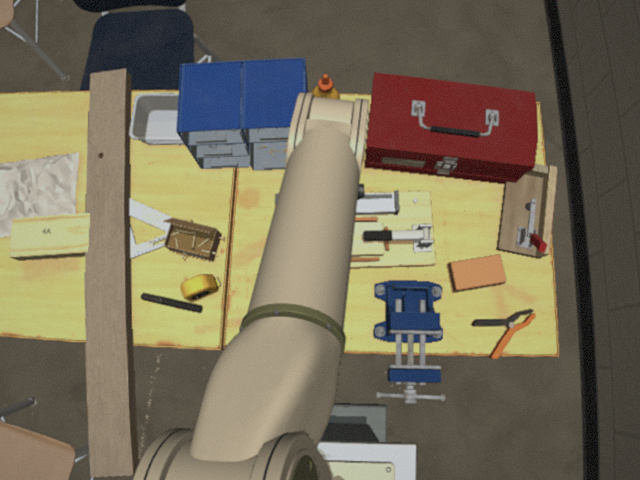

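View pics/fs.png

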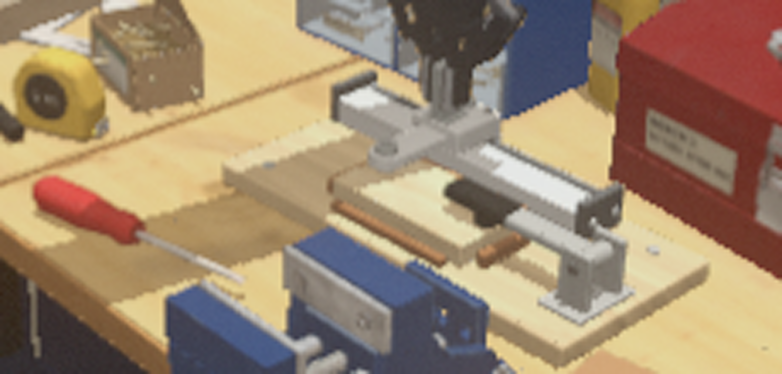

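Both pictures show the clamp flat on the offcut, the offcut in its bed, and the carriage gripped part-way along the rail. The marker, screwdriver and sanding block are where they started.

```bash
python3 -c "
from workcell import manip
print(manip.hand_in())"
```

```text
the job is handed in; nothing more can be done
None
```

The job is handed in at about 24 s: the clamp is pressed down, and the carriage is at rest in the notch with the gripper still on the tab.

- **Clamp:** I pressed it down with shut fingers until it stopped hard. The fingertips were then about 59.4 mm above the table, against 59.5 mm expected for closed, at about 31 N. The last pictures still show it flat on the offcut.
- **Carriage:** On the plain rail the drag was about 1 N. The carriage then jumped forward and pulled the gripper on with about 6 N. It came in two jerks, sticking about 2.5 mm short before slipping the rest of the way.
- **Seating check:** Pushing it from −2.6 to +5 N moved it no more than 0.5 mm. I then eased the jaws open briefly so it could centre itself. In the pictures it moved about 0.3 mm, so I gripped the tab again. The last reading showed about 1 N along the rail.
- **Surroundings:** The offcut is in its bed, and the screwdriver, marker and sanding block look unmoved.

**Not confirmed or disagreeing:**
- I could not see the plunger head drop, because the gripper hides it. The seating rests on the force readings and the self-centring check.
- The two cameras disagreed by about 7–8 mm in each direction on the jig's position. I aimed between their estimates and checked against the gripper's own position in the picture.

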